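# Mount the studded flange on the tank port and bolt it down

### The job

Fit the flange with four bolt holes onto the hub of the tank's sloping port, turned so that the four studs come through its holes and it sits flush on the panel. Then push the spring-loaded hold-down bolt in over the flange's rim and swing its handle down into the notch, so that it stays there when you let go. Leave the three-hole flange and everything else on the bench where it is.

Things in the scene. Friction and masses are not known exactly. Their poses are not given: they have to be found in the camera images.
- flange: The flange to mount: aluminium disc, 124 mm across, 12 mm thick, with FOUR 15 mm holes on a 92 mm bolt circle, and a round neck, 54 mm across, on top; 62 mm tall in all, 40 mm bore right through, 0.3-0.55 kg. Starts flat on the bench, neck up, any yaw, left or right of the tank. Origin: centre of the underside; z up the neck; holes at 45, 135, 225, 315 deg from x. Grip it by the neck.
- flange3: Another flange that must stay where it is: same size, neck and material, but with THREE bolt holes. It lies on the other side of the tank.
- tank: Fixed welded aluminium tank, 240 mm deep (x from -110 to 130), 250 mm wide (y). Its panel faces away from the robot and slopes at 30 degrees from horizontal: 50 mm high at x = -110 (the far edge), 177 mm at x = 110 and flat from there to its back, which is towards the robot. Origin: on the bench, mid-width. Its place and yaw (180 degrees, up to 20 either way) change.
- port: Port on the sloping panel, fixed to the tank. Origin: on the panel's surface, on the hub's axis. z: the panel's outward normal, x straight up the slope, y along the panel. Hub: 36 mm spigot, 44 mm long, top 10 mm tapered to 24 mm. Four 10 mm studs, 24 mm long, on a 92 mm circle at 45, 135, 225, 315 deg from x. A flange is home with its origin here and z the same, in any of four turns.
- gate_end (a point): Centre of the top edge, on the port's -y end, of the gate: a fixed block beside the bolt, at x = -26 to -7, y = 104 to 150, z = 0 to 44 mm in the port's frame. The free space at its -y end is the notch for the handle. The bolt's two bearing blocks stand at port y = 68 to 78 and 150 to 160 mm, 30 mm wide in x, 34 mm high.
- bolt (a joint): Slide (m) of the hold-down bolt, a 14 mm bar along the port's y at x = 0, z = 23 mm. 0 = sprung back; grows as it is pushed to the port's -y, over the flange's rim; stop at 0.038. The spring pulls back with 4.5 N at 0, 9.5 N at 0.038. From 0.030 on, the handle clears the gate's end and can swing into the notch, where the spring holds it on the gate (at about 0.030). Else it snaps back.
- bolt_handle (a joint): Swing (rad) of the handle about the bolt's axis: 0 = standing out along the port's z, leaning on the gate's side, as it starts; the gate stops it from swinging while the bolt is back. Grows as it swings to the port's -x (down the slope, away from the robot); stop at 0.90. Falls to that side by its own weight when free.
- handle_grip (a point): Point to grip on the handle: on the middle line of its rubber-sleeved bar (12 mm thick where gripped), 60 mm out from the bolt's axis; the bar ends 86 mm from the axis. At the start it is at x = 0, y = 128, z = 83 mm in the port's frame. Moves with the handle; its z runs out along the bar, its y along the bolt.
- bolt_tip (a point): End of the hold-down bolt, on its axis, that goes over the flange's rim; at the start at y = 70 mm in the port's frame, clear of a seated flange.
- spray_can: Bystander: upright spray can, 66 mm across, 190 mm tall. Origin: centre of its foot.
- pipe_offcut: Bystander: upright piece of steel pipe, 76 mm across, 90 mm tall. Origin: centre of its foot.
- wire_brush: Bystander: wooden brush, 200 mm long, lying beyond the tank. Origin: its middle, on the bench.
- hammer: Bystander: hammer lying on the left side of the bench.
- wrench: Bystander: wrench, 180 mm long, lying on the right side of the bench.
- weld_square: Bystander: flat triangular welding magnet, 95 mm legs, 22 mm thick, lying on the right side of the bench.

How it is judged:
By the outcome, as a careful person would: the job done as asked, in the order asked, and still so for the second after the job is handed in, with the robot touching nothing.
It also fails if it takes over 58 s, if anything falls off the work surface, if the arm or the gripper's body presses on something with over 40 N, if the wrist force passes 120 N, or if a joint passes its speed limit or range.

### The arm

A 6-joint arm with a two-finger parallel gripper is mounted at the origin on the work surface. World frame = base frame: x ahead of the robot, y to its left, z up, the work surface at z = 0. Lengths are in m, angles in rad, forces in N, time in s.
With the tool pointing down it reaches from about 0.25 to 0.8 m from the base axis. Payload 3.9 kg.
Tool frame: the origin (TCP) lies between the finger pads; the fingertips stand 17 mm ahead of it and the grasp point (between the pads) lies 2 mm behind it (env.nose_length is the distance from the TCP to the fingertips, in m); z points along the fingers, y is the direction in which the jaws open and shut (so a half turn about z gives the same grasp; the last joint's range is limited). The gripper opens to 85 mm and grips with 20 to 120 N. Pads are 22 mm wide; open, the fingers measure 114 mm over their backs; the gripper's body (76 mm by 85 mm) begins 54 mm behind the grasp point. The pads swing forward as they close: fully open they stand 13 mm farther back than shut.
Start: joints at [1.308, 0.26, -0.138, 1.173, 0, 1.571], TCP at [0.136, 0.507, 0.248] pointing down, gripper open.
Joint ranges: [-2.78, 2.78], [-0.83, 1.72], [-1.28, 1.37], [-1.9, 2.12], [-1.57, 1.48], [-3.14, 3.14]. Speed limits (rad/s): [2.57, 2.57, 3.14, 3.14, 3.14, 3.14].

### API

Orientations are given as [roll, pitch, yaw] about the fixed x, y, z axes, in that order (R = Rz(yaw) Ry(pitch) Rx(roll)).
In Python, from workcell import env, kinematics, status, vision, order gives the robot as it stands. Calls block until the motion is done:
- env.goto(position, orientation): joint-space move of the TCP to a pose.
- env.servo_line(position, velocity=0.15, rot=None, guard=None): straight line of the TCP; rot=None keeps the orientation; velocity is the mean speed in m/s. With guard (N) it stops when the force on the tool has changed by that much, and returns True; else False.
- env.move_j(angles): joint-space move.
- env.grip(opening, f_grip=None): opening from 0.0 (shut) to 1.0 (fully open); f_grip is the grip in N (None keeps the last); returns when the fingers have stopped.
- env.wait(seconds).
- kinematics.solve_ik(position, orientation): joint angles nearest the present ones, or None.
- status.state(): the state.
- vision.camera(name): name is "side" or "top" or "wrist"; returns the picture (400x640x3 uint8, red, green, blue); there is no depth.
- vision.camera_model(name): a dict with "camera_matrix" (3x3 intrinsics, pixels), "k1" (the pictures are not rectified: a ray, as slopes to the right and down, at radius r is drawn at 1 + k1 r^2 times it, then the intrinsics apply), "world_from_camera" (4x4, takes a point from camera to world coordinates). Camera axes: x right, y up, looking along -z (the intrinsics and any distortion apply to the point x, -y, -z); pixel columns grow to the right and rows downward; lengths in m; the calibration is good to about 2 mm. A picture is of the moment at which its call begins: read the wrist's pose just before it. camera_model takes no time and is no camera call; for the wrist camera it gives the pose at the moment of the call.
A pose or a line that the arm cannot do raises env.PlanningError and nothing moves.
- order.close_job(): hands the job in, once; it reports no verdict.
The state is a dict: "time_s": time; "joint_pos": joint angles; "qvel": joint speeds; "effort": joint torques, N m; "position": TCP position; "ee_rot": TCP orientation; "wrist_force": force on the tool from outside, world axes, zero at the start; "ft_torque": the same for the moment, N m; "opening": opening from 0.0 (shut) to 1.0 (fully open).
Only numpy, scipy, OpenCV 4.12 (cv2) and the standard library are available. Lean on these libraries where they do the work, as an engineer would, in place of code of your own. Each camera call takes 0.05 s, during which the arm holds its last target.

## Working session

There is one attempt and no reset: what is moved stays moved. The work goes in short steps, each a Python script; the robot and the scene stay as the last script left them, time stands still between calls to the robot, and variables do not carry over. Pictures are saved under pics/ and viewed, and the job is handed in when it is done.

```bash
ls; mkdir -p pics; python3 - <<'E'
from workcell import env, kinematics, status, vision, order
import cv2
for n in ["side","top","wrist"]:
    im=vision.camera(n); cv2.imwrite(f"pics/a_{n}.png",im[:,:,::-1])
    m=vision.camera_model(n); print(n,m)
print(status.state(), env.nose_length)
E
```

```text
pics
side {'camera_matrix': array([[415.09259251,   0.        , 319.87859048],
       [  0.        , 415.09259251, 190.40600097],
       [  0.        ,   0.        ,   1.        ]]), 'k1': -0.054429399049566736, 'world_from_camera': array([[ 0.21165058,  0.60875229, -0.76460753, -0.60425197],
       [-0.97731755,  0.13773192, -0.16087365, -0.21449679],
       [ 0.00737866,  0.78131336,  0.62409534,  1.03219426],
       [ 0.        ,  0.        ,  0.        ,  1.        ]])}
top {'camera_matrix': array([[492.71571527,   0.        , 322.20223001],
       [  0.        , 492.71571527, 204.1427585 ],
       [  0.        ,   0.        ,   1.        ]]), 'k1': 0.005903735443633625, 'world_from_camera': array([[ 0.00725497,  0.99687135, -0.07870751,  0.3981722 ],
       [-0.99980776,  0.00579748, -0.01873052, -0.00704758],
       [-0.01821561,  0.07882827,  0.99672177,  1.51784051],
       [ 0.        ,  0.        ,  0.        ,  1.        ]])}
wrist {'camera_matrix': array([[293.92776257,   0.        , 326.0839847 ],
       [  0.        , 293.92776257, 196.44839974],
       [  0.        ,  
[... 411 characters left out ...]
00e+00]])}
{'time_s': 0.15, 'joint_pos': array([ 1.30799668e+00,  2.60550891e-01, -1.39091397e-01,  1.17271189e+00,
       -5.30511540e-05,  1.57074903e+00]), 'qvel': array([ 4.39506822e-04, -9.54019094e-04,  4.63744837e-03, -1.39603023e-03,
        6.21035208e-04,  6.05742933e-05]), 'effort': array([-6.13281263e-04, -4.06006014e+01,  2.54165840e+01,  1.26433762e-02,
       -2.10283366e-05, -2.29150032e-05]), 'position': array([0.13626973, 0.50647636, 0.24763973]), 'ee_rot': array([-3.14003480e+00,  5.29774100e-05,  2.87884038e+00]), 'wrist_force': array([ 0.28042548,  0.28710711, -0.6240638 ]), 'ft_torque': array([-0.02644694, -0.02494036, -0.0226273 ]), 'opening': 1.0010295476449045} 0.017
```

View pics/a_side.png

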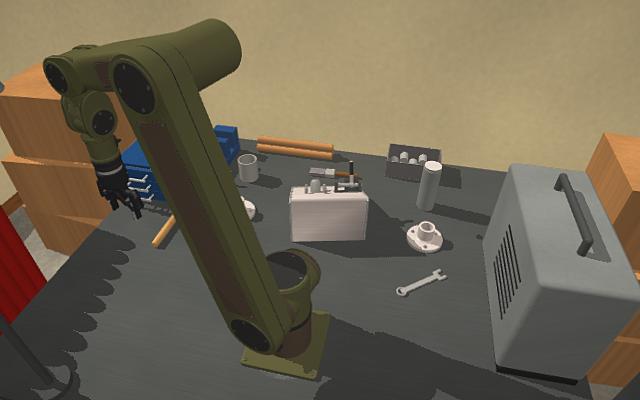

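View pics/a_top.png

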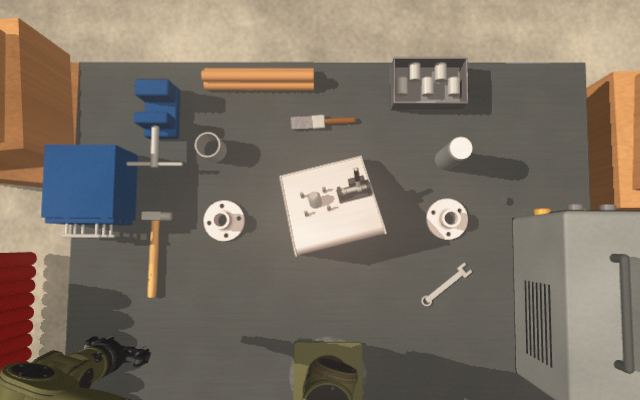

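View pics/a_wrist.png

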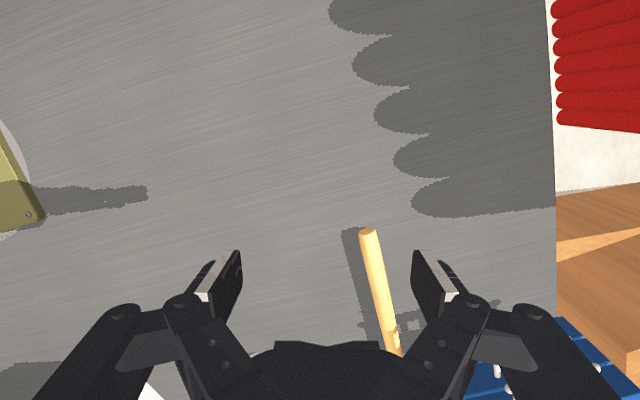

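The top view shows flanges at about (224,221) on the left and (447,218) on the right, with the tank centred near (333,205). I'll zoom in to count the holes.

```bash
python3 - <<'E'
import cv2,numpy as np
im=cv2.imread("pics/a_top.png")
def c(x0,y0,x1,y1,k): return cv2.resize(im[y0:y1,x0:x1],None,fx=k,fy=k,interpolation=cv2.INTER_CUBIC)
a=np.hstack([c(199,196,249,246,8),c(422,193,472,243,8)])
cv2.imwrite("pics/b1.png",a)
cv2.imwrite("pics/b2.png",c(272,150,392,260,5))
E
```

```text
(no output)
```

View pics/b1.png

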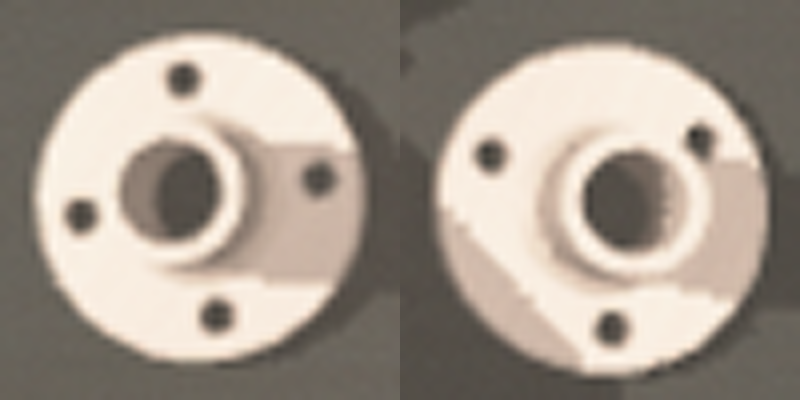

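View pics/b2.png

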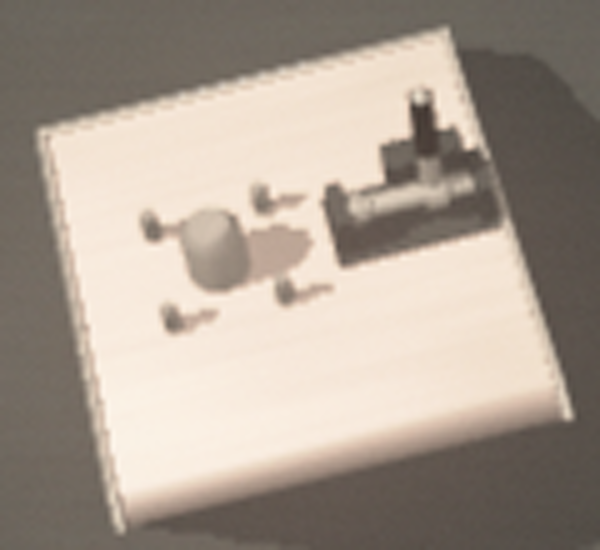

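The left flange has four holes and the right one has three. I'll get coarse positions from the top view first.

```bash
cat > h.py <<'E'
import numpy as np, cv2
from scipy.spatial.transform import Rotation as Rn
from workcell import env, kinematics, status, vision, order
def cm(n):
    m=vision.camera_model(n); return (m['camera_matrix'],m['k1'],m['world_from_camera'])
def ray(m,p):
    K,k1,T=m; p=np.asarray(p,float)
    d=cv2.undistortPoints(p.reshape(1,1,2),K,np.array([k1,0,0,0.]))[0,0]
    v=T[:3,:3]@np.array([d[0],-d[1],-1.]); return T[:3,3],v/np.linalg.norm(v)
def onplane(m,p,P0,n):
    o,v=ray(m,p); return o+v*(((P0-o)@n)/(v@n))
def onz(m,p,z): return onplane(m,p,np.array([0,0,z]),np.array([0,0,1.]))
def proj(m,P):
    K,k1,T=m; q=T[:3,:3].T@(np.atleast_2d(P)-T[:3,3]).T
    x=q[0]/-q[2]; y=-q[1]/-q[2]; f=1+k1*(x*x+y*y)
    return np.stack([K[0,0]*x*f+K[0,2],K[1,1]*y*f+K[1,2]],1)
def rpy(R): return Rn.from_matrix(R).as_euler('xyz')
def snap(n,f):
    m=cm(n); im=vision.camera(n); cv2.imwrite(f,im[:,:,::-1]); np.savez(f[:-4]+'.npz',K=m[0],k=m[1],T=m[2]); return m,im
def load(f):
    d=np.load(f[:-4]+'.npz'); return (d['K'],float(d['k']),d['T']),cv2.imread(f)
def toolR(z,y):
    z=np.array(z,float);z/=np.linalg.norm(z); y=np.array(y,float); y-=z*(y@z); y/=np.linalg.norm(y)
    return np.stack([np.cross(y,z),y,z],1)
E
python3 - <<'E'
from h import *
m=cm('top')
for (x,y) in [(184,79),(319,179),(216,317),(81,215)]:
    print('hole',onz(m,(199+(x+.5)/8-.5,196+(y+.5)/8-.5),.012))
for (x,y) in [(152,212),(262,184),(172,305),(287,280),(210,225)]:
    print('stud',onz(m,(272+x/5,150+y/5),.13))
for (x,y) in [(40,130),(447,28),(570,417),(122,533)]:
    print('tank',onz(m,(272+x/5,150+y/5),.05),onz(m,(272+x/5,150+y/5),.177))
E
```

```text
hole [0.51128674 0.33087027 0.012     ]
hole [0.47312829 0.27800947 0.012     ]
hole [0.42003353 0.31643746 0.012     ]
hole [0.45873277 0.36929119 0.012     ]
stud [0.54081313 0.07539044 0.13      ]
stud [0.55709604 0.01316201 0.13      ]
stud [0.48807703 0.06353211 0.13      ]
stud [ 0.50262138 -0.00133759  0.13      ]
stud [0.53359303 0.04244516 0.13      ]
tank [0.5982309  0.14807263 0.05      ] [0.58092149 0.13465137 0.177     ]
tank [ 0.66122001 -0.0963122   0.05      ] [ 0.63846068 -0.08858888  0.177     ]
tank [ 0.42809184 -0.16944824  0.05      ] [ 0.42550314 -0.15539706  0.177     ]
tank [0.35754111 0.09595722 0.05      ] [0.36105658 0.08704508 0.177     ]
```

```bash
cat >> h.py <<'E'
def portframe(O,yang):
    y=np.array([np.cos(yang),np.sin(yang),0]); xh=np.array([y[1],-y[0],0])
    x=xh*np.cos(np.pi/6)+np.array([0,0,.5]); return np.asarray(O,float),np.stack([x,y,np.cross(x,y)],1)
E
python3 - <<'E'
from h import *
O,R=portframe([.510,.0347,.115],np.radians(-75.2)); print(R)
q0=status.state()['joint_pos']
for nm,p in [('seat',(0,0,.045)),('pre',(0,0,.12)),('look',(0,0,.15)),('h0',(0,.128,.085)),('h0up',(0,.128,.13)),('h1',(0,.092,.085)),('h2',(-.047,.092,.062)),('h2up',(-.047,.092,.12))]:
    P=O+R@np.array(p)
    for a in range(0,360,45):
        Rt=toolR(-R[:,2],R@[np.cos(np.radians(a)),np.sin(np.radians(a)),0])
        q=kinematics.solve_ik(P,rpy(Rt))
        print(nm,a,'camdir',np.round(R.T@Rt[:,0],1), None if q is None else np.round(q,2))
F=np.array([.4658,.3237,.17])
for a in range(0,360,30):
    Rt=toolR([0,0,-1],[np.cos(np.radians(a)),np.sin(np.radians(a)),0])
    q=kinematics.solve_ik(F,rpy(Rt)); print('F',a,np.round(Rt[:,0],2),None if q is None else np.round(q,2))
E
```

```text
[[-0.83729362  0.25544576  0.48341169]
 [-0.22122252 -0.96682339  0.12772288]
 [ 0.5         0.          0.8660254 ]]
seat 0 camdir [ 0.  1. -0.] [ 0.12  0.72  0.24  1.61 -0.07 -1.69]
seat 45 camdir [-0.7  0.7 -0. ] [ 0.12  0.72  0.24  1.61 -0.07 -2.48]
seat 90 camdir [-1.  0.  0.] [ 0.12  0.72  0.24  1.61 -0.07  3.02]
seat 135 camdir [-0.7 -0.7  0. ] [ 0.12  0.72  0.24  1.61 -0.07  2.23]
seat 180 camdir [-0. -1.  0.] [ 0.12  0.72  0.24  1.61 -0.07  1.45]
seat 225 camdir [ 0.7 -0.7 -0. ] [ 0.12  0.72  0.24  1.61 -0.07  0.66]
seat 270 camdir [ 1. -0.  0.] [ 0.12  0.72  0.24  1.61 -0.07 -0.12]
seat 315 camdir [0.7 0.7 0. ] [ 0.12  0.72  0.24  1.61 -0.07 -0.91]
pre 0 camdir [ 0.  1. -0.] [ 0.12  0.76  0.5   1.83 -0.07 -1.69]
pre 45 camdir [-0.7  0.7 -0. ] [ 0.12  0.76  0.5   1.83 -0.07 -2.47]
pre 90 camdir [-1.  0.  0.] [ 0.12  0.76  0.5   1.83 -0.07  3.02]
pre 135 camdir [-0.7 -0.7  0. ] [ 0.12  0.76  0.5   1.83 -0.07  2.24]
pre 180 camdir [-0. -1.  0.] [ 0.12  0.76  0.5   1.83 -0.07  1.45]
pre 225 camdir [ 0.7 -0.7 -0. ] [ 0.12  0.76  0.5   1.83 -0.07  0.67]
pre 270 camdir [ 1. -0.  0
[... 3386 characters left out ...]
0.18  1.02  0.    2.18]
F 30 [-0.5   0.87  0.  ] [ 0.61  0.37 -0.18  1.02  0.    1.65]
F 60 [-0.87  0.5   0.  ] [ 0.61  0.37 -0.18  1.02  0.    1.13]
F 90 [-1.  0.  0.] [ 0.61  0.37 -0.18  1.02  0.    0.61]
F 120 [-0.87 -0.5  -0.  ] [ 0.61  0.37 -0.18  1.02  0.    0.08]
F 150 [-0.5  -0.87 -0.  ] [ 0.61  0.37 -0.18  1.02  0.   -0.44]
F 180 [-0. -1. -0.] [ 0.61  0.37 -0.18  1.02  0.   -0.96]
F 210 [ 0.5  -0.87  0.  ] [ 0.61  0.37 -0.18  1.02  0.   -1.49]
F 240 [ 0.87 -0.5   0.  ] [ 0.61  0.37 -0.18  1.02  0.   -2.01]
F 270 [ 1. -0.  0.] [ 0.61  0.37 -0.18  1.02  0.   -2.53]
F 300 [0.87 0.5  0.  ] [ 0.61  0.37 -0.18  1.02  0.   -3.06]
F 330 [0.5  0.87 0.  ] [ 0.61  0.37 -0.18  1.02  0.    2.7 ]
```

```bash
python3 - <<'E'
from h import *
O,R=portframe([.510,.0347,.115],np.radians(-75.2))
Rt=toolR(-R[:,2],R@[0,-1,0])
env.goto(O+R@[0,0,.14],rpy(Rt)); env.wait(.2)
snap('wrist','pics/c1.png'); print(status.state()['time_s'],status.state()['position'])
E
```

```text
2.6667 [0.57753754 0.05332301 0.2364719 ]
```

View pics/c1.png

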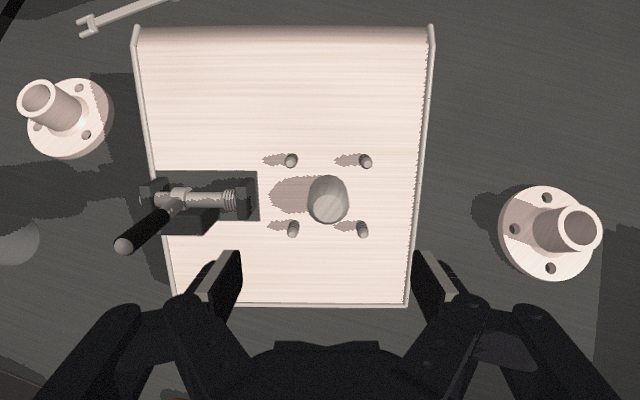

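The panel is almost face-on: studs near (291,160), (365,162), (293,229) and (362,229), hub top near (327,207), and the handle end at (124,246).

```bash
python3 - <<'E'
import cv2
im=cv2.imread("pics/c1.png")
cv2.imwrite("pics/c2.png",cv2.resize(im[145:245,255:385],None,fx=6,fy=6,interpolation=cv2.INTER_CUBIC))
cv2.imwrite("pics/c3.png",cv2.resize(im[160:265,100:265],None,fx=4.8,fy=4.8,interpolation=cv2.INTER_CUBIC))
E
```

```text
(no output)
```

View pics/c2.png

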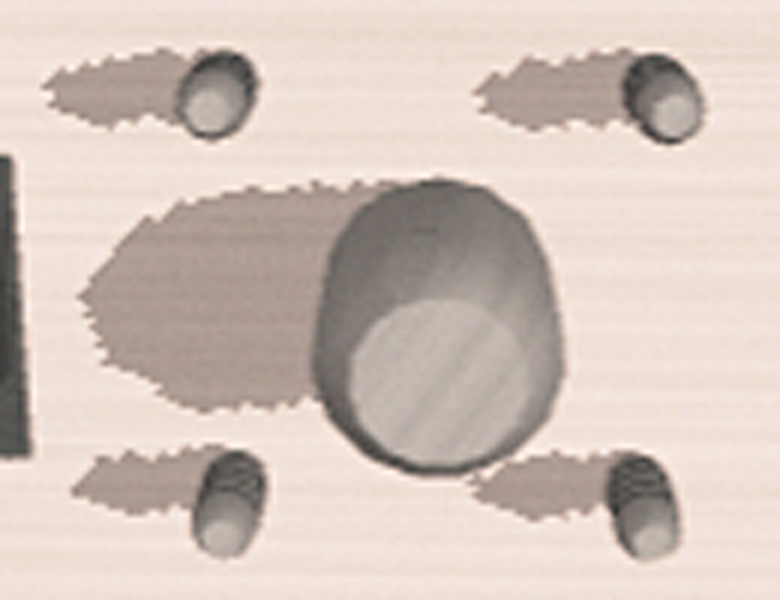

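View pics/c3.png

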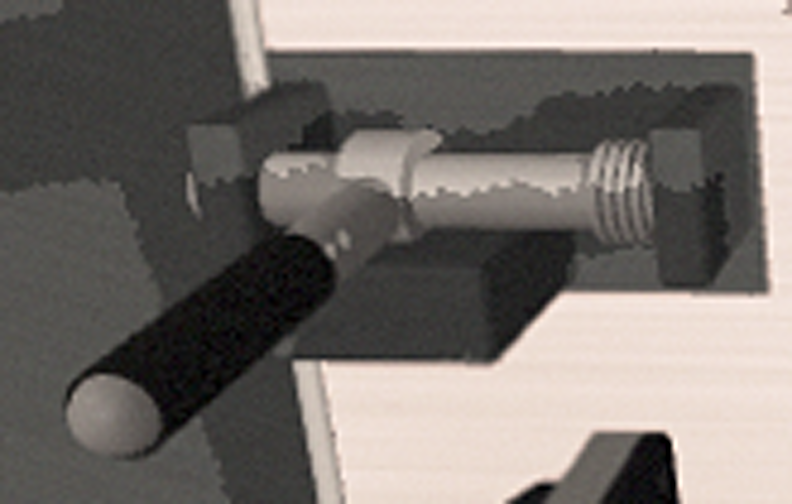

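```bash
python3 - <<'E'
from h import *
from scipy.optimize import least_squares
m,im=load('pics/c1.png')
c=lambda x,y:(255+(x+.5)/6-.5,145+(y+.5)/6-.5)
pix=np.array([c(210,110),c(675,117),c(221,536),c(653,541),c(440,383)])
r=.046/np.sqrt(2)
L=np.array([(r,r,.024),(r,-r,.024),(-r,r,.024),(-r,-r,.024),(0,0,.044)])
def f(p,k=slice(None)):
    O,R=portframe(p[:3],p[3]); return (proj(m,O+L@R.T)-pix)[k].ravel()
s=least_squares(f,[.51,.0347,.115,np.radians(-75.2)]); print(s.x,np.degrees(s.x[3])); print(f(s.x).reshape(-1,2).round(2))
s4=least_squares(lambda p:f(p,slice(0,4)),s.x); print(s4.x); print(f(s4.x).reshape(-1,2).round(2))
O,R=portframe(s.x[:3],s.x[3]); np.savez('port.npz',p=s.x)
mt,it=load('pics/c1.png')
mt=cm('top'); print('top proj',proj(mt,O+L@R.T).round(1), 'seen 302.4,192.4;')
# handle end
print('handle end px pred',proj(m,O+R@[0,.128,.109]), 'seen',(100+115/4.8,160+415/4.8))
# panel check: height from tank: far edge midpoint z=.05
far=np.array([.630,.026,.05]); print('far edge in port',R.T@(far-O))
E
```

```text
[ 0.51190208  0.03785849  0.11312708 -1.32275233] -75.7881258252522
[[-0.01  0.14]
 [ 0.11 -0.07]
 [ 0.06  0.04]
 [-0.11  0.11]
 [-0.04 -0.2 ]]
[ 0.51184689  0.03783515  0.11307604 -1.32282528]
[[-0.01  0.09]
 [ 0.09 -0.12]
 [ 0.05 -0.02]
 [-0.13  0.05]
 [-0.05 -0.26]]
top proj [[328.  204.9]
 [305.4 210.5]
 [323.4 186.7]
 [301.3 192.1]
 [313.4 194.4]] seen 302.4,192.4;
handle end px pred [[118.26488973 241.77782691]] seen (123.95833333333334, 246.45833333333334)
far edge in port [-0.12818782  0.04048957  0.00111641]
```

```bash
python3 - <<'E'
from h import *
m,im=load('pics/c1.png'); p=np.load('port.npz')['p']; O,R=portframe(p[:3],p[3])
k=5;x0,y0=95,150
a=cv2.resize(im[y0:y0+110,x0:x0+160],None,fx=k,fy=k,interpolation=cv2.INTER_CUBIC)
def d(P,col):
    q=proj(m,O+R@np.array(P))[0]; cv2.circle(a,(int((q[0]-x0+.5)*k),int((q[1]-y0+.5)*k)),3,col,-1)
for x in(-.026,-.007):
    for y in(.104,.15): d((x,y,.044),(0,255,0))
for y in(.068,.078,.15,.16):
    for x in(-.015,.015): d((x,y,.034),(255,0,0))
for z in (.023,.037,.06,.083,.109): d((0,.128,z),(0,0,255))
d((0,.07,.023),(0,255,255))
cv2.imwrite('pics/c4.png',a)
E
```

```text
(no output)
```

View pics/c4.png

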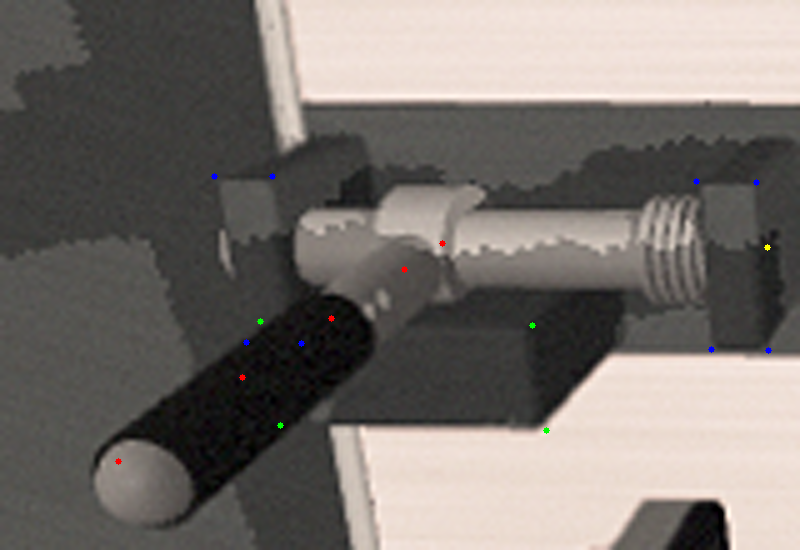

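The port fit reprojects to within 0.3 px, and the handle leans slightly towards the gate. Next I'll look at the flange with the tool already turned for the grasp.

```bash
python3 - <<'E'
from h import *
a=np.radians(54)
env.goto([.4658,.3237,.19],rpy(toolR([0,0,-1],[np.cos(a),np.sin(a),0]))); env.wait(.2)
m,im=snap('wrist','pics/d1.png'); print(status.state()['time_s'],status.state()['position'])
q=proj(m,[.4658,.3237,.03])[0]; print(q)
x0,y0=int(q[0])-65,int(q[1])-55; print(x0,y0)
cv2.imwrite('pics/d2.png',cv2.resize(im[y0:y0+110,x0:x0+130,::-1],None,fx=6,fy=6,interpolation=cv2.INTER_CUBIC)[:600])
E
```

```text
4.1417 [0.46671147 0.3232399  0.18979207]
[325.4654843  182.63333032]
260 127
```

View pics/d1.png

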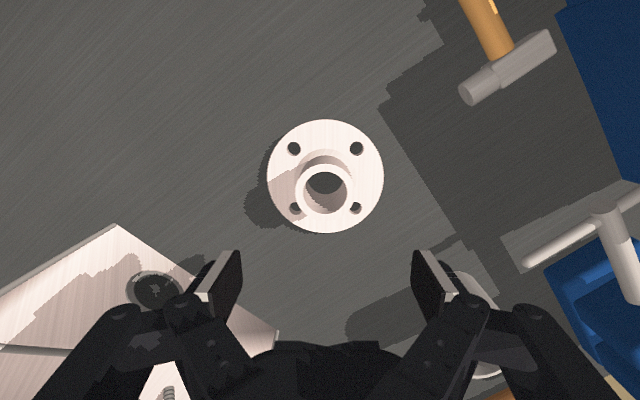

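View pics/d2.png

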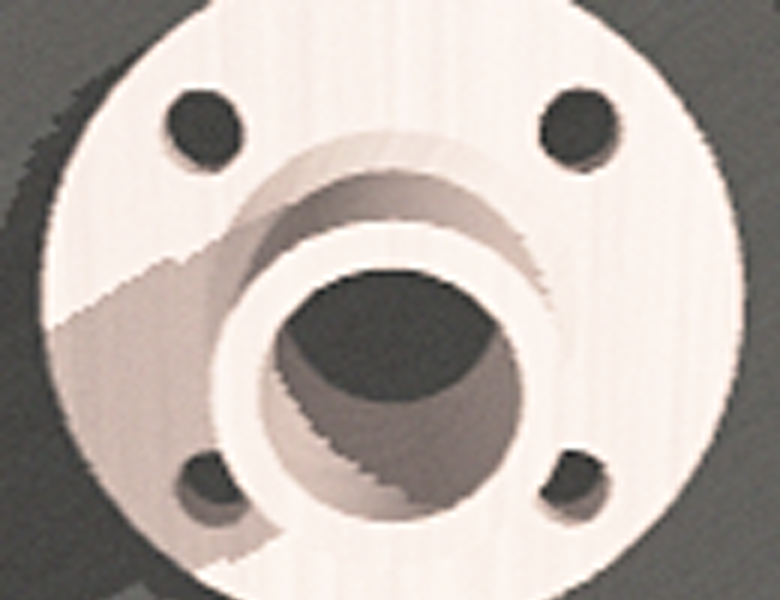

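```bash
python3 - <<'E'
from h import *
from scipy.optimize import least_squares
m,im=load('pics/d1.png')
c=lambda x,y:(260+(x+.5)/6-.5,127+(y+.5)/6-.5)
pix=np.array([c(204,130),c(581,130),c(214.5,487),c(572,485),c(393.5,395)])
P=[onz(m,p,.012) for p in pix[:4]]; print(np.round(P,4), onz(m,pix[4],.062))
r=.046
def pts(p):
    # order of holes by angle: from raw
    A=[np.arctan2(q[1]-.3237,q[0]-.4658) for q in P]; k=[round((a-np.radians(9))/(np.pi/2)) for a in A]
    return np.array([(p[0]+r*np.cos(p[2]+i*np.pi/2),p[1]+r*np.sin(p[2]+i*np.pi/2),.012) for i in k]+[(p[0],p[1],.062)])
s=least_squares(lambda p:(proj(m,pts(p))-pix).ravel(),[.4658,.3237,np.radians(9)]); print(s.x,np.degrees(s.x[2])); print(s.fun.reshape(-1,2).round(2))
np.savez('fl.npz',p=s.x)
E
```

```text
[[0.4206 0.3159 0.012 ]
 [0.4588 0.3683 0.012 ]
 [0.4732 0.2773 0.012 ]
 [0.5115 0.3305 0.012 ]] [0.46613754 0.32315644 0.062     ]
[0.4660518  0.32303388 0.1582234 ] 9.065532934038552
[[-0.04  0.07]
 [ 0.1  -0.05]
 [ 0.26 -0.13]
 [-0.12  0.09]
 [-0.17  0.  ]]
```

```bash
python3 - <<'E'
from h import *
p=np.load('fl.npz')['p']; a=p[2]+np.pi/4; Rt=toolR([0,0,-1],[np.cos(a),np.sin(a),0])
env.servo_line([p[0],p[1],.041],velocity=.12,rot=rpy(Rt),guard=15)
s=status.state(); print(s['time_s'],s['position'],s['wrist_force'])
env.grip(0.0,80); s=status.state(); print(s['time_s'],s['position'],s['opening'],s['ee_rot'],rpy(Rt),s['wrist_force'])
env.servo_line([p[0],p[1],.20],velocity=.2)
s=status.state(); print(s['time_s'],s['position'],s['opening'],s['wrist_force'])
snap('wrist','pics/e1.png')
E
```

```text
5.5333 [0.4666009  0.32343321 0.04172299] [-0.30685141  0.22568055 -0.04386921]
5.9417 [0.46647668 0.32325642 0.04188483] 0.611327266901522 [3.14047212e+00 5.80123613e-04 2.51438979e+00] [3.14159265 0.         2.51441789] [-0.06519013 -1.1444535   6.34576634]
6.8833 [0.46504558 0.3223462  0.1982844 ] 0.6086895514686873 [-0.2260255  -0.17598433 -4.62637055]
```

View pics/e1.png

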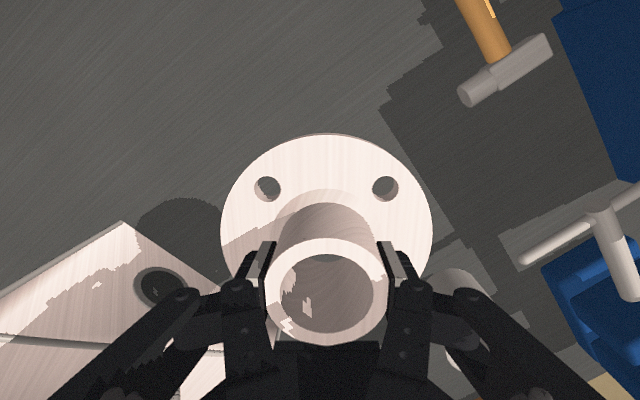

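The flange is held square. I'll move it above the port.

```bash
cat >> h.py <<'E'
def getport():
    p=np.load('port.npz')['p']; return portframe(p[:3],p[3])
E
python3 - <<'E'
from h import *
O,R=getport(); Rt=toolR(-R[:,2],R@[-1,0,0])
env.goto(O+R@[0,-.10,.17],rpy(Rt))
env.goto(O+R@[0,0,.0419+.075],rpy(Rt)); env.wait(.3)
s=status.state(); print(s['time_s'],R.T@(s['position']-O),s['wrist_force'], (Rn.from_euler('xyz',s['ee_rot']).inv()*Rn.from_matrix(Rt)).as_rotvec())
snap('wrist','pics/f1.png'); snap('top','pics/f2.png')
E
```

```text
8.625 [-0.00026611 -0.00124472  0.11754329] [ 0.44489744  0.64485332 -4.15891374] [0.0014337  0.00103475 0.0018267 ]
```

View pics/f1.png

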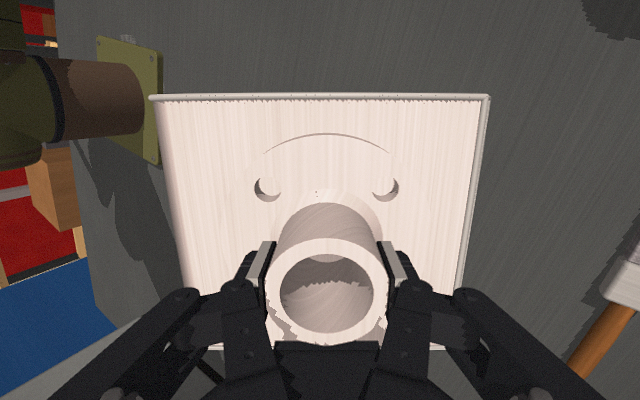

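Only 1 mm off laterally. I'll correct for that and lower it in guarded stages.

```bash
python3 - <<'E'
from h import *
O,R=getport(); Rt=toolR(-R[:,2],R@[-1,0,0])
d=np.array([.0003,.0012,-.0006])
for h in (.05,.030,.020):
    t=np.array([0,0,.0419+h])
    g=env.servo_line(O+R@(t+d),velocity=.06,rot=rpy(Rt),guard=14)
    s=status.state(); e=R.T@(s['position']-O)-t
    print(h,g,s['time_s'],e.round(5),(R.T@s['wrist_force']).round(1),d)
    if g: break
    d=d-np.array([e[0],e[1],e[2]*.5])*.8
np.savez('d.npz',d=d)
snap('wrist','pics/g1.png')
E
```

```text
0.05 False 9.3 [ 0.00036  0.00126 -0.00047] [-2.  -0.1 -2.9] [ 0.0003  0.0012 -0.0006]
0.03 False 9.7833 [ 9.0e-05  2.1e-04 -2.1e-04] [-2.   0.2 -3.8] [ 1.47773590e-05  1.94769242e-04 -4.13062638e-04]
0.02 False 10.1 [ 8.0e-05  1.0e-05 -3.3e-04] [-2.3  0.3 -4.9] [-5.74580545e-05  2.51637198e-05 -3.28138293e-04]
```

View pics/g1.png

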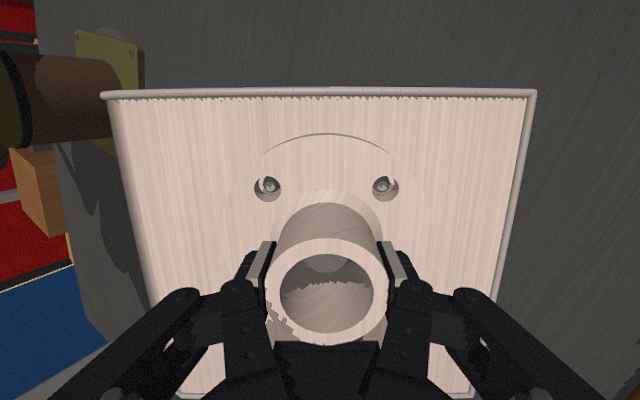

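Hub and studs have entered, with stud tips visible in the holes at (269,187) and (384,187). I'll seat it.

```bash
python3 - <<'E'
from h import *
O,R=getport(); Rt=toolR(-R[:,2],R@[-1,0,0]); d=np.load('d.npz')['d']
for h in (.008,-.004):
    t=np.array([0,0,.0419+h])
    g=env.servo_line(O+R@(t+d),velocity=.03,rot=rpy(Rt),guard=16)
    s=status.state(); e=R.T@(s['position']-O)
    print(h,g,s['time_s'],(e-[0,0,.0419]).round(5),(R.T@s['wrist_force']).round(1))
    if g: break
snap('wrist','pics/h1.png')
E
```

```text
0.008 False 10.6917 [-1.00e-05  1.00e-05  7.66e-03] [-2.6 -0.3 -3.6]
-0.004 True 11.0333 [-5.8e-04  1.0e-05  3.8e-04] [-0.4 -0.2  5.2]
```

View pics/h1.png

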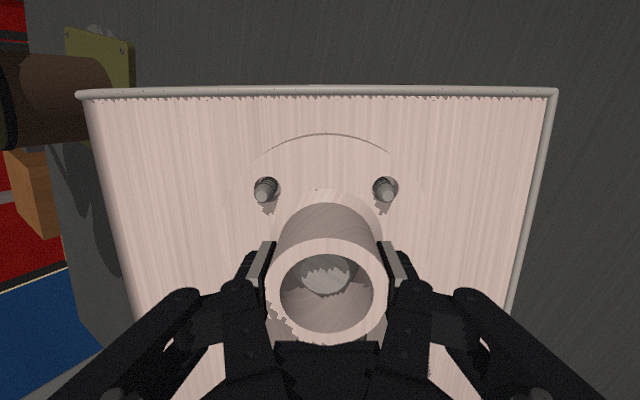

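It is down with contact 0.4 mm above nominal, and the studs stand proud of the holes. I'll release, back off and look.

```bash
python3 - <<'E'
from h import *
O,R=getport(); Rt=toolR(-R[:,2],R@[-1,0,0])
env.grip(0.95); env.wait(.1); print((R.T@status.state()['wrist_force']).round(1))
env.servo_line(O+R@[0,0,.15],velocity=.15,rot=rpy(Rt))
R2=toolR(-R[:,2],R@[0,-1,0])
env.goto(O+R@[0,.06,.16],rpy(R2)); env.wait(.2)
s=status.state(); print(s['time_s'],R.T@(s['position']-O),s['opening'])
snap('wrist','pics/i1.png'); snap('top','pics/i2.png')
E
```

```text
[-0.3 -0.5 -0.6]
14.1167 [2.49029375e-05 5.98472993e-02 1.59997990e-01] 0.9491238779606107
```

View pics/i1.png

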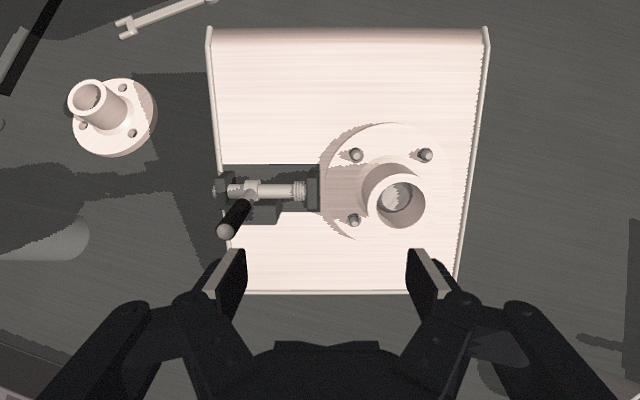

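```bash
python3 - <<'E'
from h import *
m,im=load('pics/i1.png'); O,R=getport()
k=3;x0,y0=200,105
a=cv2.resize(im[y0:y0+160,x0:x0+260],None,fx=k,fy=k,interpolation=cv2.INTER_CUBIC)
def d(P,col):
    q=proj(m,O+R@np.array(P))[0]; cv2.circle(a,(int((q[0]-x0+.5)*k),int((q[1]-y0+.5)*k)),1,col,-1)
for t in np.arange(0,2*np.pi,.15):
    c,s=np.cos(t),np.sin(t)
    d((.02*c,.02*s,.062),(0,0,255)); d((.027*c,.027*s,.062),(255,0,0)); d((.062*c,.062*s,.012),(0,160,0))
for z in (.023,.06,.083,.109): d((0,.128,z),(0,0,255))
for th in (.04,.08):
  d((-.086*np.sin(th),.128,.023+.086*np.cos(th)),(0,255,255))
cv2.imwrite('pics/i3.png',a)
E
```

```text
(no output)
```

View pics/i3.png

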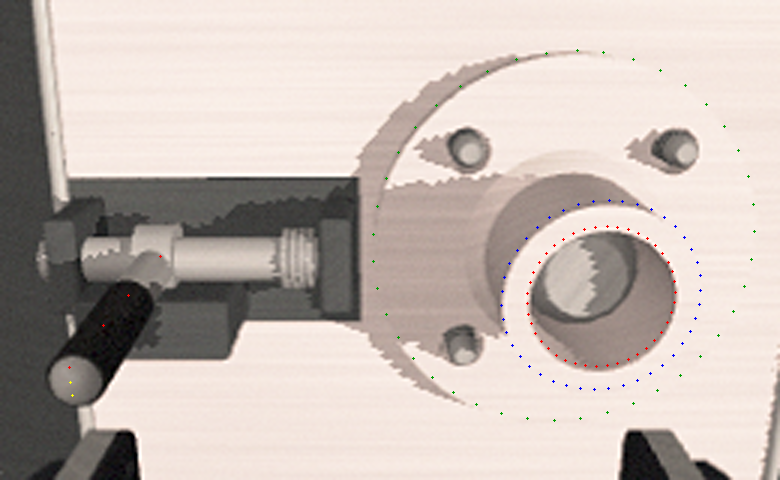

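The seated flange's rim and neck match the projected home pose to about a pixel. Now I'll grip the handle with the jaws along the bolt.

```bash
python3 - <<'E'
from h import *
O,R=getport(); R2=toolR(-R[:,2],R@[0,-1,0])
env.grip(.6)
env.goto(O+R@[-.003,.127,.15],rpy(R2)); 
g=env.servo_line(O+R@[-.003,.127,.085],velocity=.08,rot=rpy(R2),guard=10)
s=status.state(); print(g,s['time_s'],R.T@(s['position']-O))
env.grip(0.0,30); s=status.state(); print(s['time_s'],s['opening'],R.T@(s['position']-O),(R.T@s['wrist_force']).round(1))
snap('wrist','pics/j1.png')
E
```

```text
False 15.95 [-0.00313518  0.12671275  0.08565906]
16.3833 0.13094931990821496 [-0.0031913   0.12812627  0.08538624] [-0.8  4.6  1.2]
```

View pics/j1.png

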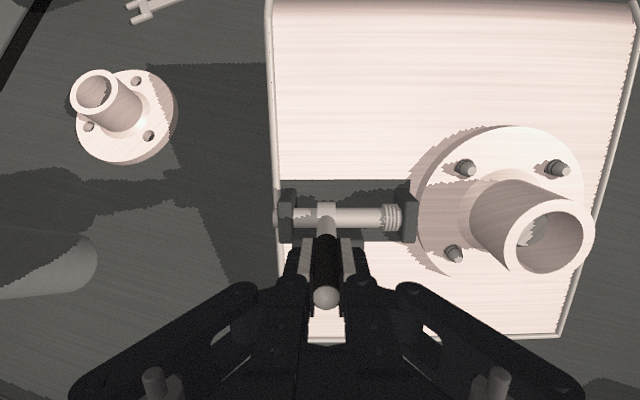

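The handle is held at (325,270). Now I'll push the bolt in.

```bash
python3 - <<'E'
from h import *
O,R=getport(); R2=toolR(-R[:,2],R@[0,-1,0])
y=.1267-.0365
g=env.servo_line(O+R@[-.003,y,.085],velocity=.04,rot=rpy(R2),guard=30)
env.wait(.2)
s=status.state(); print(g,s['time_s'],s['opening'],R.T@(s['position']-O),(R.T@s['wrist_force']).round(1))
snap('wrist','pics/k1.png')
E
```

```text
False 17.7 0.1278107799379859 [-0.00309363  0.09266147  0.08531389] [0.5 9.9 1.2]
```

View pics/k1.png

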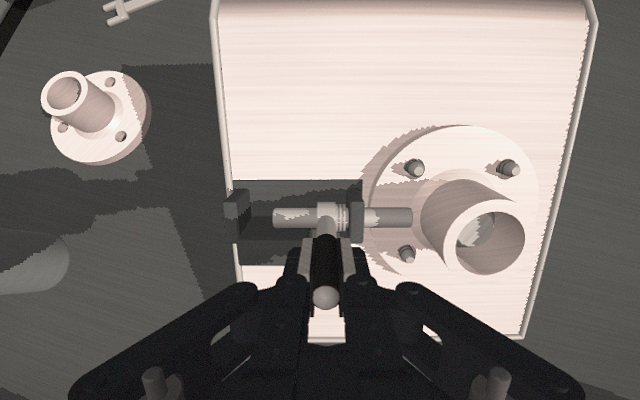

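The bolt tip is over the rim at (400,217), with the slide at about 35 mm. Next I'll swing the handle along its arc.

```bash
python3 - <<'E'
from h import *
O,R=getport(); R2=toolR(-R[:,2],R@[0,-1,0]); y=.0902; rho=.0643
for th in (.2,.4,.6,.78):
    g=env.servo_line(O+R@[-rho*np.sin(th),y,.023+rho*np.cos(th)-.002],velocity=.05,rot=rpy(R2),guard=25)
    s=status.state(); e=R.T@(s['position']-O); print(th,g,s['time_s'],s['opening'].round(3),e.round(4),(R.T@s['wrist_force']).round(1), 'ang',np.arctan2(-e[0],e[2]+.002-.023))
    if g: break
snap('wrist','pics/l1.png')
E
```

```text
Traceback (most recent call last):
AttributeError: 'float' object has no attribute 'round'
```

```bash
python3 - <<'E'
from h import *
O,R=getport(); R2=toolR(-R[:,2],R@[0,-1,0]); y=.0902; rho=.0643
s=status.state(); print(R.T@(s['position']-O),(R.T@s['wrist_force']).round(1))
for th in (.4,.6,.78):
    g=env.servo_line(O+R@[-rho*np.sin(th),y,.023+rho*np.cos(th)-.002],velocity=.05,rot=rpy(R2),guard=25)
    s=status.state(); e=R.T@(s['position']-O); print(th,g,s['time_s'],s['opening'],e.round(4),(R.T@s['wrist_force']).round(1), 'ang',np.arctan2(-e[0],e[2]+.002-.023))
    if g: break
snap('wrist','pics/l1.png')
E
```

```text
[-0.0117917   0.09265748  0.08419919] [2.2 9.3 2.8]
0.4 False 18.5083 0.13134509660514673 [-0.0242  0.0927  0.0805] [2.6 9.3 2.1] ang 0.38661590326493006
0.6 False 18.9167 0.12780668921854174 [-0.0359  0.0927  0.0744] [1.2 8.7 2.9] ang 0.5924064390365998
0.78 False 19.3 0.1287702585381251 [-0.0451  0.0928  0.0672] [-0.   8.6  3.2] ang 0.7723403896781923
```

View pics/l1.png

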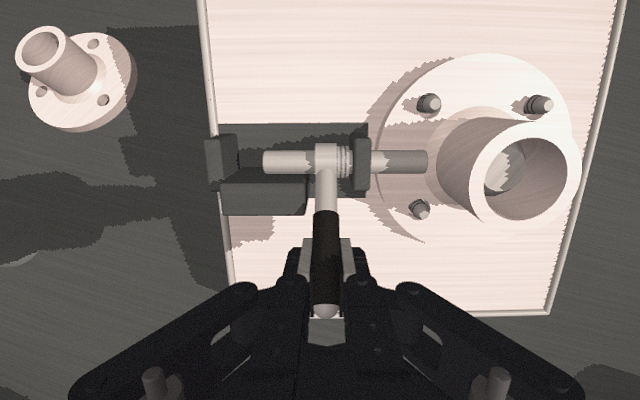

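The handle is in the notch, past the gate's end at (307,200). I'll swing it a little further, ease it onto the gate and check the force.

```bash
python3 - <<'E'
from h import *
O,R=getport(); R2=toolR(-R[:,2],R@[0,-1,0]); rho=.0643; th=.86
t=np.array([-rho*np.sin(th),.0902,.023+rho*np.cos(th)-.002])
for y in (.0902,.0925,.094,.0952,.0962):
    t[1]=y; g=env.servo_line(O+R@t,velocity=.03,rot=rpy(R2),guard=20)
    s=status.state(); e=R.T@(s['position']-O); print(y,g,s['time_s'],e.round(4),(R.T@s['wrist_force']).round(1),'ang',np.arctan2(-e[0],e[2]+.002-.023))
    if g or (R.T@s['wrist_force'])[1]<3: break
E
```

```text
0.0902 False 19.675 [-0.0486  0.0928  0.0638] [-0.1 10.   3.7] ang 0.8489765828355337
0.0925 False 19.925 [-0.0486  0.0951  0.0637] [0.6 9.  3.7] ang 0.8490442056032059
0.094 False 20.175 [-0.0485  0.0965  0.0638] [-0.4  8.1  3.8] ang 0.8487962017757283
0.0952 False 20.425 [-0.0485  0.0976  0.0638] [0.7 8.2 3.7] ang 0.8486154411422319
0.0962 False 20.675 [-0.0485  0.098   0.0638] [-0.3  7.8  4.1] ang 0.8486346509953496
```

```bash
python3 - <<'E'
from h import *
O,R=getport(); R2=toolR(-R[:,2],R@[0,-1,0])
env.grip(.5); s=status.state(); e=R.T@(s['position']-O); print(s['time_s'],e,(R.T@s['wrist_force']).round(1))
env.servo_line(O+R@[e[0],e[1],.15],velocity=.12,rot=rpy(R2),guard=12); env.wait(.3)
s=status.state(); print(s['time_s'],(R.T@s['wrist_force']).round(1),R.T@(s['position']-O))
snap('wrist','pics/m1.png')
E
```

```text
21.0833 [-0.04868645  0.09566249  0.06266318] [ 0.7 -0.  -0.6]
22.2583 [-0.1  0.7  0. ] [-0.04843677  0.09562794  0.14974597]
```

View pics/m1.png

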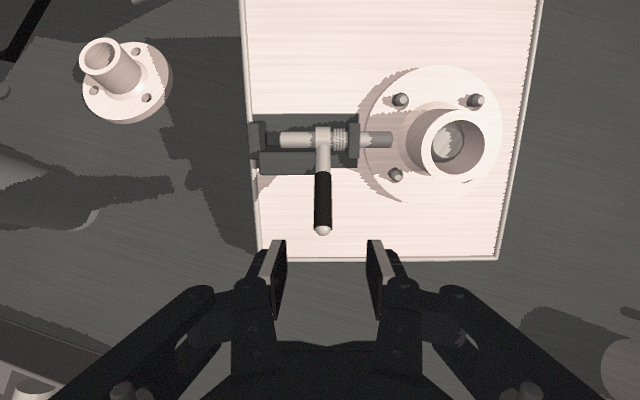

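After letting go, the handle lies in the notch (end at 323,230) and the bolt tip is over the rim at (378,139). One more check: the handle stays put, the flange is still at home, and everything else is undisturbed.

```bash
python3 - <<'E'
from h import *
O,R=getport(); R2=toolR(-R[:,2],R@[0,-1,0])
env.goto(O+R@[-.02,.04,.16],rpy(R2)); env.wait(.3)
m,im=snap('wrist','pics/n1.png'); mt,it=snap('top','pics/n2.png'); print(status.state()['time_s'])
im=im[:,:,::-1]; k=3
q=proj(m,O+R@np.array([-.02,.06,.03]))[0]; x0,y0=int(q[0])-130,int(q[1])-85
a=cv2.resize(im[y0:y0+170,x0:x0+260],None,fx=k,fy=k,interpolation=cv2.INTER_CUBIC)
def d(P,col):
    q=proj(m,O+R@np.array(P))[0]; cv2.circle(a,(int((q[0]-x0+.5)*k),int((q[1]-y0+.5)*k)),1,col,-1)
for t in np.arange(0,2*np.pi,.15):
    c,s=np.cos(t),np.sin(t); d((.02*c,.02*s,.062),(0,0,255)); d((.062*c,.062*s,.012),(0,160,0))
for r in (.0,.03,.06,.086): d((-r*np.sin(.9),.098,.023+r*np.cos(.9)),(0,0,255))
d((0,.04,.023),(0,200,255))
cv2.imwrite('pics/n3.png',a)
b=cv2.imread('pics/a_top.png'); df=cv2.absdiff(it[:,:,::-1].copy(),b).max(2); cv2.imwrite('pics/n4.png',df)
E
```

```text
23.0667
```

View pics/n3.png

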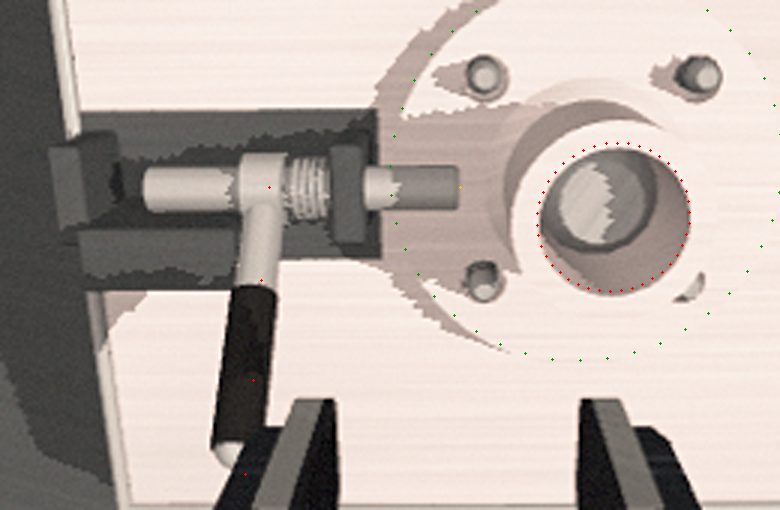

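View pics/n2.png

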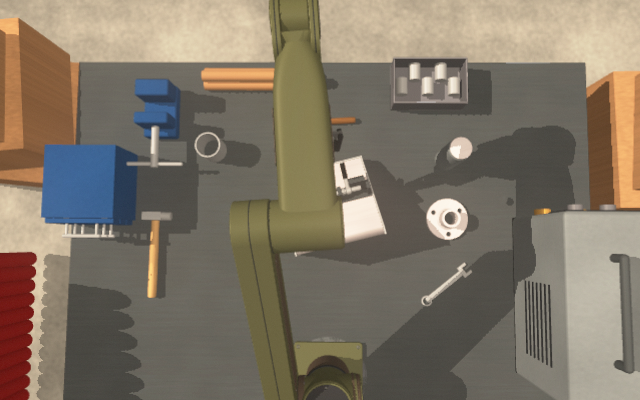

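View pics/n4.png

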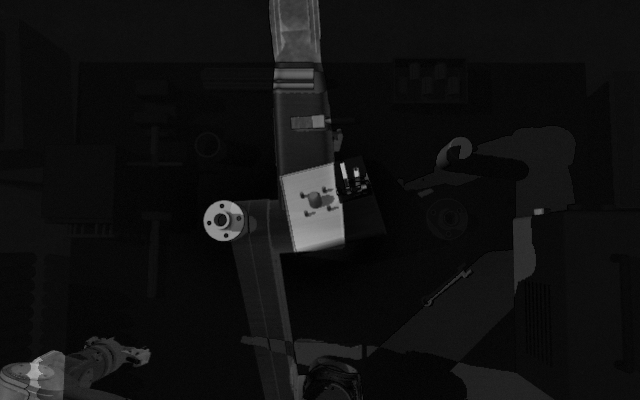

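Bore, rim, bolt tip and handle all match the predicted home and latched positions. The visible bystanders haven't moved; only shadows changed. I'll hand it in.

```bash
python3 - <<'E'
from h import *
s=status.state(); print(s['time_s'],s['wrist_force']); order.close_job()
E
```

```text
23.0667 [-0.45308812 -0.35795955 -0.34314002]
the job is handed in; nothing more can be done
```

The four-hole flange is on the hub and seated flush. The hold-down bolt is over its rim, with the handle swung down into the notch and staying there. I handed the job in at 23.1 s with the gripper clear of everything.

Last checks:
- **Flange:** its rim and bore matched the projected home position to about a pixel, and stud tips showed in the holes. When it touched down, the arm read 0.4 mm above nominal.
- **Bolt and handle:** the tip is about 30 mm in, over the rim. About 2 s after letting go, the handle still lay close to its 0.90 rad stop, held by the gate's end.
- **Other items:** the three-hole flange, spray can, pipe, hammer and wrench were unmoved in the top view. The arm hid most of the brush, and I did not check the welding square separately.
- **Disagreement:** at the start the handle leaned slightly off its stated position, its end about 3 mm out. I aimed the grip to suit, and it made no difference to the result.

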